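# Roll the full solder reel up to its stop

## Task

On the sloping two-lane reel rack, push the full solder reel up its gutter with the fingertips, over the low ridge and into the top pocket against the end stop, so that it stays there and does not roll back when you let go. Push it steadily and gently in its gutter: do not pinch, lift or fling it. Leave the nearly empty reel at the bottom of the other gutter and do not disturb the jar, the screwdriver or the phone.

Things in the scene. Friction and masses are not known exactly. Their poses are not given: they have to be found in the camera images.
- gutter: Fixed rack: two parallel aluminium gutters on a black base, 258 x 117 mm. Origin: on the gutter floor, midway between the gutters, 40 mm above the work surface. x runs uphill along the floor (7 degrees above level), y level across, z square to the floor. Centre lines at y = +32 and -32 mm; each gutter is 45 mm wide inside, its side walls rise 16 mm above the floor. Open above.
- pocket_left (a point): Reel-centre point of the top pocket in the gutter at y = +32 mm (gutter x = 95, z = 32 mm): a reel resting there leans on the uphill edge of the ridge, with about 3 mm free to the end stop. In each gutter: wedge-shaped ridge across the floor, rising from 0 at x = 60.5 to 4 mm at x = 79.5 mm, then a sheer drop; end stop 40 mm high, inner face x = 130 mm; bottom stop 14 mm high, inner face x = -110 mm; stops 6 mm thick.
- pocket_right (a point): The same point, with the same ridge and stops, in the gutter at y = -32 mm. The black base under both gutters spans about x = -120 to 140 mm and is 126 mm wide.
- full_reel: Full solder reel: smooth black plastic flanges 64 mm across, 40 mm wide overall, wound with bright wire nearly to the rims (57 mm); 0.25 to 0.5 kg. Origin: its centre; y is the axle, along the gutter's y; x and z turn as it rolls. Starts at rest on the bottom stop (gutter x = -83, z = 32 mm) of either gutter; rolls freely, and rolls back down unless past the ridge.
- empty_reel: The nearly empty reel: same black flanges, 64 mm in diameter and 40 mm wide, but only a thin 25 mm core between them. Origin: its centre. It rests at the bottom of the other gutter and stays there.
- flux_jar: Bystander: small jar with a black cap, 44 mm in diameter, 45 mm tall, standing. Origin: centre of its underside.
- screwdriver: Bystander: screwdriver lying flat, 150 mm long, red handle. Origin: underside, x along it towards the tip.
- phone: Bystander: phone lying flat, 72 x 148 x 9 mm (x, y, z). Origin: centre of its underside.
Mind the look-alikes: they are no part of the job. What is shaped like the full_reel but turquoise or yellow is not meant.

How it is judged (in metres and radians):
On the way, in this order (a step that is already met when the one before it is completed fails the run):
1. the full reel is rolling up its gutter floor (x of full_reel in the frame of gutter between 0 and 0.07 m and z of full_reel in the frame of gutter below 0.038 m), for 0.05 s.
2. the full reel is past the ridge (x of full_reel in the frame of gutter above 0.086 m), for 0.2 s.
At the end, for the whole second after the job is handed in: The full reel rests on the floor of its gutter in the top pocket, between ridge and end stop (centre within about 9 mm of the pocket point along the gutter), upright and still, and the empty reel is still at the bottom of its gutter (within 15 mm) (x of full_reel in the frame of gutter between 0.086 and 0.104 m and z of full_reel in the frame of gutter between 0.027 and 0.037 m and angle between the y axis of full_reel and the y axis of gutter, either way round below 0.2 rad and linear speed of full_reel below 0.02 m/s and x of empty_reel in the frame of gutter below -0.068 m and z of empty_reel in the frame of gutter below 0.04 m); the robot touches nothing.
It fails at once if the full reel is lifted more than 12 mm off the gutter floor (z of full_reel in the frame of gutter above 0.044 m).
It fails at once if the full reel is pinched or rammed (over 50 N between fingers and reel) (contact force between the fingers and full_reel above 50 N).
It fails at once if the full reel is flung (faster than 0.6 m/s) (linear speed of full_reel above 0.6 m/s).
It fails at once if the nearly empty reel is moved more than 15 mm (distance of empty_reel from where it was at the start of the episode above 0.015 m).
It fails at once if jar, screwdriver or phone is moved more than 20 mm (distance of any of flux_jar, screwdriver, phone from where it was at the start of the episode above 0.02 m).
It also fails if it takes over 35 s, if anything falls off the work surface, if the arm or the gripper's body presses on something with over 40 N, if the wrist force passes 120 N, or if a joint passes its speed limit or range.

## Robot

A 6-joint arm with a two-finger parallel gripper is mounted at the origin on the work surface. World frame = base frame: x ahead of the robot, y to its left, z up, the work surface at z = 0. Lengths are in mm, angles in rad, forces in N, time in s.
With the tool pointing down it reaches from about 375 to 925 mm from the base axis. Payload 5.7 kg.
Tool frame: the origin (TCP) lies midway between the tips of the shut fingers; the grasp point (between the pads) lies 19 mm behind it; z points along the fingers, y is the line along which they close (so a half turn about z gives the same grasp; the last joint's range is limited). The gripper opens to 88 mm and grips with 3 to 60 N. Pads are 20 mm wide; open, the fingers measure 115 mm over their backs; the gripper's body (75 mm by 178 mm) begins 61 mm behind the grasp point.
Start: joints at [-1.352, 0.359, 1.51, -0, 1.272, -0.115], TCP at [196.565, -566.855, 222.623] pointing down, gripper open.
Joint ranges: [-2.97, 2.97], [-1.01, 2.36], [0.21, 2.38], [-0.96, 4.11], [0.2, 2.71], [-2.98, 2.98]. Speed limits (rad/s): [2.39, 2.39, 3.14, 3.14, 3.14, 3.14].

## Interface

Orientations are given as a unit quaternion [w, x, y, z].
In Python, from bench import ctrl gives the robot as it stands.
- The arm moves only by the shell command python3 -m creep 'ROWS'. ROWS is a JSON object of lists of equal length, an entry for each row: "fingers": the finger opening in mm, from 0 to 87.8; "dp": the shift along the tool's x, y, z in mm, a list of three; "roll": the turn about the tool's z in rad. In form: {"fingers": [fingers, ...], "dp": [[tx, ty, tz], ...], "roll": [roll, ...]}. A call has 1 to 8 rows; each row is the pose to reach, as a shift and turn from the pose commanded when the call began, along the tool's axes at that moment; what a row does not reach only later rows make up. A row lasts 1/10 s, in which the tool goes at most 50 mm and 8.59 degrees, less where a joint would pass 70% of its speed; a pose out of reach is approached as far as the arm can. A call with a gripper value outside its range is refused whole. The fingers move at their own pace and stop on an object; the grip force is fixed at half the most. Time passes only in rows, so rows that repeat a pose let the fingers close. It gives the time, the measured TCP pose, the force, the opening and the grip force at its end, in the units of the state.
- ctrl.observe(): the state, without advancing time (a new reading comes with each control period).
- ctrl.read_camera(name): name is "scene" or "top" or "wrist"; returns a dict with "img" (420x560x3 uint8, blue, green, red), "range_z" (420x560 float32, mm along the optical axis (not along the pixel's ray), 0 where there is no reading), "fov_y" (degrees; the focal length in pixels is half the picture's height over the tangent of half this angle, whatever the lens; pixels are square), "cx", "cy" (the principal point, pixels), "rvec" (rotation vector, rad) and "tvec" (3), from world to camera coordinates, as OpenCV has them. Camera axes: x right, y down, z forward; pixel columns grow to the right and rows downward; lengths in mm; the calibration is good to about 2 mm. A picture is of the moment at which its call begins.
- ctrl.close_job(): hands the job in; it is judged then, once.
Trained networks look in a picture, given as the dict that the camera call returned (one of the last four; its "shot" number tells which), for a name from the list of things; names that differ only in an ending like _2 or _b are one class to them, and where a whole thing is asked for, a point or a joint stands for the part that bears it (a point fixed in the world has none). Each returns a list of dicts, best first, with "score" (0 to 1); they miss things now and then, are a little off and sometimes report something else, mostly with a low value. They report only what shows in the picture. A call takes as long as a camera call. They do not tell look-alikes from the thing itself.
- ctrl.look_for(picture, thing): "bbox" ([left, top, right, bottom] in pixels, round what is visible of it).
- ctrl.landmark_of(picture, thing): "position" ([column, row] in pixels: a listed point, or the origin of a listed thing).
The state is a dict: "time_s": time; "joint_pos": joint angles; "dq": joint speeds; "joint_torque": joint torques, N m; "tool_pos": TCP position; "eef_rot": TCP orientation; "force": force on the tool from outside, world axes, zero at the start; "ft_torque": the same for the moment, N m; "width": opening from 0.0 (shut) to 1.0 (fully open); "grasp_force": force on a finger pad.
Only numpy, scipy, OpenCV 4.12 (cv2) and the standard library are available. Lean on these libraries where they do the work, as an engineer would, in place of code of your own. Each camera call takes 0.05 s, during which the arm holds its last target. There are 200 camera calls.

## Working session

There is one attempt and no reset: what is moved stays moved. The work goes in short steps, Python scripts to look and compute and a shell command to move; the robot and the scene stay as the last step left them, time stands still between calls to the robot, and variables do not carry over. Pictures are saved under pics/ and viewed, at most 10 in all, crops included, and the job is handed in when it is done.

```bash
mkdir -p pics
cat > h.py <<'E'
import numpy as np,cv2
from bench import ctrl
def cam(p):
    f=p["img"].shape[0]/2/np.tan(np.radians(p["fov_y"])/2)
    R=cv2.Rodrigues(np.array(p["rvec"],float))[0]
    return f,R,np.array(p["tvec"],float).ravel()
def cloud(p):
    f,R,t=cam(p);Z=p["range_z"].astype(float)
    v,u=np.mgrid[:Z.shape[0],:Z.shape[1]]
    P=np.stack([(u-p["cx"])*Z/f,(v-p["cy"])*Z/f,Z],-1)
    W=(P-t)@R
    W[Z<=0]=np.nan
    return W
def proj(p,X):
    f,R,t=cam(p);c=np.atleast_2d(X)@R.T+t
    return np.c_[c[:,0]/c[:,2]*f+p["cx"],c[:,1]/c[:,2]*f+p["cy"]]
E
python3 - <<'E'
from h import *
s=ctrl.observe();print(s["time_s"],s["tool_pos"],s["eef_rot"],s["force"])
ims=[]
for n in("top","scene"):
    p=ctrl.read_camera(n);W=cloud(p);ims.append(p["img"])
    for t in("gutter","pocket_left","pocket_right","full_reel","empty_reel","flux_jar","screwdriver","phone"):
        for r in ctrl.landmark_of(p,t)[:3]:
            u,v=np.round(r["position"]).astype(int)
            w=W[v,u] if 0<=v<420 and 0<=u<560 else None
            print(n,t,round(r["score"],2),u,v,np.round(w))
    np.save("W_"+n,W)
    cv2.imwrite(f"pics/{n}.png",p["img"])
E
```

```text
0.0 [ 196.43754051 -566.21297829  221.80813785] [-9.13488466e-04  9.86102076e-01  1.66138073e-01 -4.19168442e-05] [-0.45596413 -0.10458805 -0.16568014]
top gutter 0.68 275 204 [ 518. -101.   54.]
top pocket_right 0.66 242 171 [590. -27.  49.]
top full_reel 0.73 331 334 [ 249. -223.   55.]
top full_reel 0.65 424 140 [ 664. -420.   60.]
top full_reel 0.64 309 231 [ 458. -173.   89.]
top empty_reel 0.85 318 199 [ 527. -192.   72.]
top flux_jar 0.62 211 261 [393.  33.  44.]
top screwdriver 0.7 279 129 [ 701. -104.    0.]
top phone 0.91 411 253 [ 421. -402.    8.]
scene pocket_left 0.98 312 235 [492. -24.  49.]
scene pocket_right 0.79 288 242 [553. -44.  53.]
scene full_reel 0.91 140 203 [ 684. -408.   48.]
scene full_reel 0.82 167 238 [ 730. -245.   58.]
scene full_reel 0.76 312 166 [ 257. -210.   49.]
scene empty_reel 0.72 246 206 [ 538. -189.   71.]
scene flux_jar 0.89 360 244 [411.  57.  18.]
scene screwdriver 0.56 218 281 [ 707. -109.    1.]
scene phone 0.81 221 182 [ 447. -375.   11.]
```

View pics/top.png

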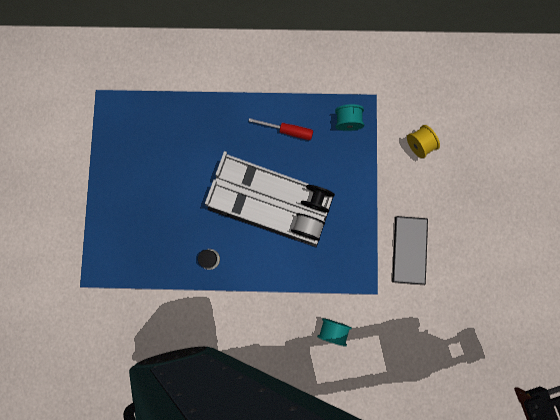

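View pics/scene.png

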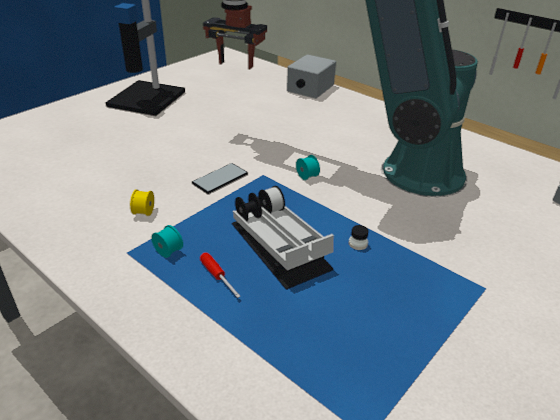

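Top view: the full (bright wire) reel is at about (308,224) in the near gutter. The empty reel is at (318,197), the ridges are the dark strips at (240,204) and (248,175), and uphill is to the left (world +y). So the full reel is in gutter y=+32, and its target is pocket_left. Next I'll fit the rack frame.

```bash
cat > fit.py <<'E'
from h import *
from scipy.optimize import least_squares
W=np.load("W_top.npy");S=np.load("W_scene.npy")
def frame(q):
    x,y,a=q;p=np.radians(7);c,s=np.cos(a),np.sin(a)
    ex=np.array([c*np.cos(p),s*np.cos(p),np.sin(p)]);ey=np.array([-s,c,0]);ez=np.cross(ex,ey)
    return np.array([ex,ey,ez]).T,np.array([x,y,40.])
def boxes():
    b=[]
    for y in(-32,32):
        b+=[((-110,y-22.5,-3),(130,y+22.5,0)),((130,y-25,-3),(136,y+25,40)),((-116,y-25,-3),(-110,y+25,14))]
        for s in(-1,1): b.append(((-116,y+s*24.5-2,-3),(136,y+s*24.5+2,16)))
    return b
B=boxes()
def dist(P):
    d=np.full(len(P),1e9)
    for lo,hi in B: d=np.minimum(d,np.linalg.norm(np.maximum(np.maximum(np.array(lo)-P,P-np.array(hi)),0),axis=1))
    for y in(-32,32):
        r=np.hypot(P[:,0]+83,P[:,2]-32)
        d=np.minimum(d,np.hypot(np.maximum(abs(P[:,1]-y)-20,0),np.maximum(r-32,0)))
    return d
def fit(W,q0):
    P=W.reshape(-1,3);P=P[np.isfinite(P).all(1)]
    R,t=frame(q0);L=(P-t)@R
    P=P[(P[:,2]>15)&(abs(L[:,0])<170)&(abs(L[:,1])<90)]
    # corners of the model that must be seen: reel surfaces too
    tree_pts=[]
    def f(q):
        R,t=frame(q);return dist((P-t)@R)
    def g(q): 
        R,t=frame(q);L=(P-t)@R
        # signed floor/top heights: penalise points beneath the floor
        return np.r_[f(q),np.maximum(-3-L[:,2],0)*.3]
    r=least_squares(g,q0,loss="soft_l1",f_scale=3,x_scale=[10,10,.1],diff_step=1e-4)
    return r.x,np.median(f(r.x)),len(P)
if __name__=="__main__":
    q0=[522,-105,np.radians(90-19)+0.0]
    # yaw from pocket ridge direction
    m=(W[...,2]>18)&(abs(W[...,0]-520)<130)&(abs(W[...,1]+105)<180)
    P=W[m][:,:2].astype(np.float32);rc=cv2.minAreaRect(P);bp=cv2.boxPoints(rc);print(rc,bp.round())
    e=max((bp[1]-bp[0],bp[2]-bp[1]),key=np.linalg.norm);e=e*np.sign(e[1])
    q0=[*(np.array(rc[0])-10*e/np.linalg.norm(e)),np.arctan2(e[1],e[0])]
    print("q0",q0)
    for n,w in(("top",W),("scene",S)): print(n,fit(w,q0))
    q=fit(W,q0)[0];R,t=frame(q);np.save("q.npy",q)
    for n,X in(("full",(-83,32,32)),("empty",(-83,-32,32)),("pocketL",(95,32,32))): print(n,(R@np.array(X)+t).round(1))
    im=cv2.imread("pics/top.png");p=ctrl.read_camera("top")
    for lo,hi in B:
        c=np.array([[ (lo,hi)[i][0],(lo,hi)[j][1],hi[2]] for i,j in((0,0),(1,0),(1,1),(0,1))],float)
        cv2.polylines(im,[(proj(p,c@R.T+t)*4-np.array([700,480])).astype(int)],True,(0,0,255)) if 0 else None
    big=cv2.resize(im[120:270,180:360],None,fx=4,fy=4,interpolation=cv2.INTER_CUBIC)
    def dr(c,col): cv2.polylines(big,[((proj(p,c@R.T+t)-[180,120])*4).astype(np.int32)],True,col)
    for lo,hi in B: dr(np.array([[ (lo,hi)[i][0],(lo,hi)[j][1],hi[2]] for i,j in((0,0),(1,0),(1,1),(0,1))],float),(0,0,255))
    a=np.linspace(0,6.28,40)
    for y in(12,52,-12,-52): dr(np.c_[-83+32*np.cos(a),0*a+y,32+32*np.sin(a)],(0,255,0))
    cv2.imwrite("pics/fit.png",big)
E
python3 fit.py
```

```text
((472.0947265625, -72.08773803710938), (252.98367309570312, 236.54177856445312), 72.29779052734375) [[ 321. -157.]
 [ 546. -229.]
 [ 623.   12.]
 [ 398.   84.]]
q0 [np.float64(469.0540289878845), np.float64(-81.61423587799072), np.float32(1.2618346)]
top (array([492.48189591, -90.39853857,   1.31267332]), np.float64(0.5608715226153401), 4939)
scene (array([488.10134637, -85.95692202,   1.31045184]), np.float64(1.868381765276745), 3209)
full [ 439.5 -165.7   61.6]
empty [ 501.4 -182.    61.6]
pocketL [484.6   5.2  83.3]
```

View pics/fit.png

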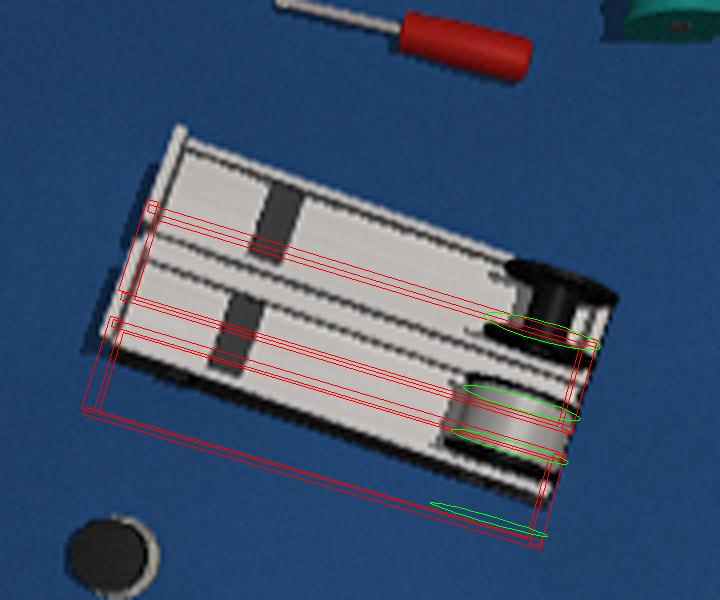

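The model overlay sits about 30 mm off toward the jar, because the jar's points were in the fit. I'll refit without them, starting from the detected origin.

```bash
sed -i 's/^W=np.load.*/&\nfor A in (W,S): A[np.hypot(A[...,0]-405,A[...,1]-40)<50]=np.nan/; s/^    q0=\[\*.*/    q0=[518,-101,1.25]/; s/abs(L\[:,1\])<90/abs(L[:,1])<75/' fit.py; python3 fit.py
```

```text
((526.5426025390625, -89.46652221679688), (252.98362731933594, 122.23246002197266), 72.29744720458984) [[ 430. -191.]
 [ 546. -229.]
 [ 623.   12.]
 [ 507.   50.]]
q0 [518, -101, 1.25]
top (array([523.18263302, -99.65537251,   1.26009583]), np.float64(0.0), 6527)
scene (array([528.15780849, -98.114433  ,   1.26338476]), np.float64(0.0), 4459)
full [ 466.3 -172.    61.6]
empty [ 527.3 -191.6   61.6]
pocketL [520.3  -3.8  83.3]
```

View pics/fit.png

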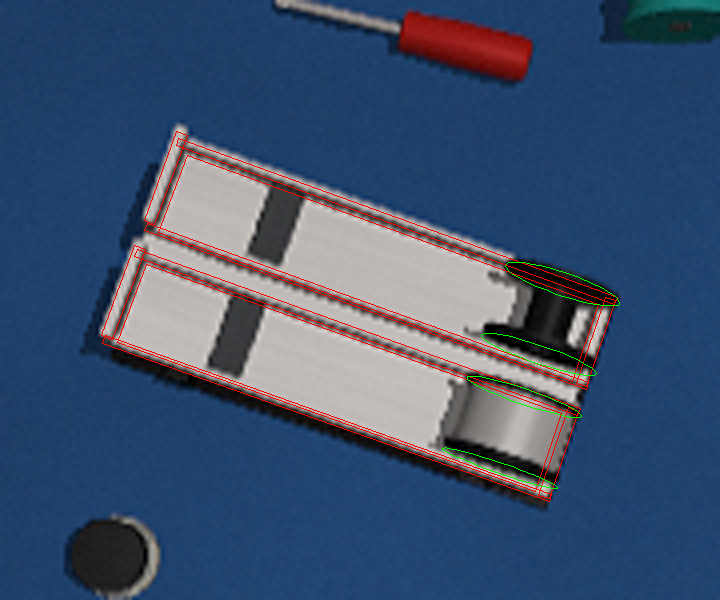

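The overlay now matches the rack, ridges and reels. Next: the approach shift in tool axes.

```bash
cat > rel.py <<'E'
from h import *
from fit import frame
from scipy.spatial.transform import Rotation as Ro
q=np.load("q.npy");R,t=frame(q);ex=np.array([np.cos(q[2]),np.sin(q[2]),0])
s=ctrl.observe();w=s["eef_rot"];T=Ro.from_quat([w[1],w[2],w[3],w[0]]).as_matrix();p=np.array(s["tool_pos"])
print("t",s["time_s"],"tcp",p.round(1),"F",np.round(s["force"],1),"gut",((p-t)@R).round(1),"width",s["width"])
print("to start, tool axes",(T.T@(R@[-83,32,32]+t-57*ex+[0,0,-10]-p)).round(1),"roll needed",np.arctan2(T[:,1].T@ex*-1*-1,T[:,0]@ex).round(3))
E
python3 rel.py
```

```text
t 1.0 tcp [ 196.6 -566.9  222.6] F [-0.   1.1 -0.2] gut [-518.4  168.1  247.7] width 0.998501075155293
to start, tool axes [ 350.  -239.1  171. ] roll needed -0.926
```

```bash
python3 -m creep '{"fingers":[0,0,0,0,0,0,0,0],"dp":[[40,-27,0],[80,-54,0],[120,-81,0],[160,-108,0],[200,-135,0],[240,-162,0],[280,-189,0],[320,-216,0]],"roll":[-0.12,-0.24,-0.36,-0.48,-0.6,-0.72,-0.84,-0.926]}'; python3 rel.py
```

```text
time_s: 1.8
tool_pos: [429.1, -256.3, 222.9]
eef_rot: [0.0, 0.807, 0.591, 0.0]
force: [1.6, -0.6, 1.2]
width: 0.31
grasp_force: 0.0
t 1.8 tcp [ 429.1 -256.3  222.9] F [ 1.6 -0.6  1.2] gut [-154.3   41.7  203.3] width 0.31002599699720734
to start, tool axes [ 34.7   9.7 171.3] roll needed 0.004
```

```bash
python3 -m creep '{"fingers":[0,0,0,0,0,0,0,0],"dp":[[17,5,0],[32,9.5,10],[32,9.5,40],[32,9.5,70],[32,9.5,100],[32,9.5,125],[32,9.5,150],[32,9.5,150]],"roll":[0,0,0,0,0,0,0,0]}'; python3 rel.py
python3 - <<'E'
from h import *
p=ctrl.read_camera("top");a=cv2.resize(p["img"][120:270,220:400],None,fx=3,fy=3)
cv2.imwrite("pics/a.png",a)
E
```

```text
time_s: 2.6
tool_pos: [444.9, -229.0, 70.1]
eef_rot: [-0.003, 0.808, 0.589, -0.001]
force: [-0.6, 0.7, 0.5]
width: 0.007
grasp_force: 0.0
t 2.6 tcp [ 444.9 -229.    70.1] F [-0.6  0.7  0.5] gut [-142.3   35.    47.8] width 0.006696129423149169
to start, tool axes [ 3.8  3.1 18.5] roll needed -0.0
```

View pics/a.png

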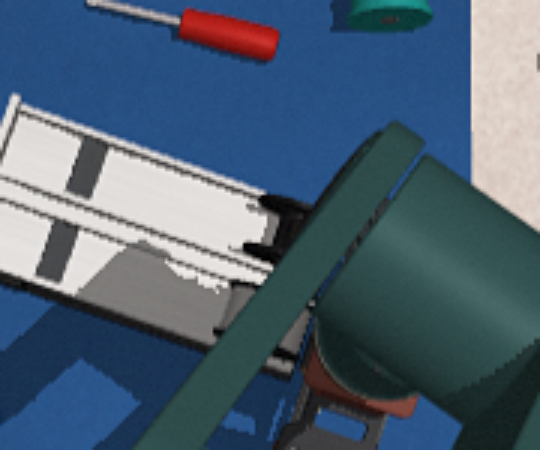

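The arm hides the fingers, but both reels are undisturbed. I'll lower the tip and creep forward to contact.

```bash
python3 -m creep '{"fingers":[0,0,0,0,0,0,0,0],"dp":[[0,3,9],[0,3,18],[4,3,18],[8,3,18],[12,3,18],[15,3,18],[18,3,18],[21,3,18]],"roll":[0,0,0,0,0,0,0,0]}'; python3 rel.py
python3 - <<'E'
from h import *
p=ctrl.read_camera("scene");a=cv2.resize(p["img"][150:300,190:370],None,fx=3,fy=3)
cv2.imwrite("pics/b.png",a)
E
```

```text
time_s: 3.45
tool_pos: [456.5, -211.3, 54.9]
eef_rot: [0.0, 0.808, 0.589, -0.0]
force: [0.5, -1.1, 1.5]
width: 0.007
grasp_force: 0.7
t 3.45 tcp [ 456.5 -211.3   54.9] F [ 0.5 -1.1  1.5] gut [-123.9   29.4   30.2] width 0.007482060023752953
to start, tool axes [-16.6  -2.7   3.3] roll needed 0.0
```

View pics/b.png

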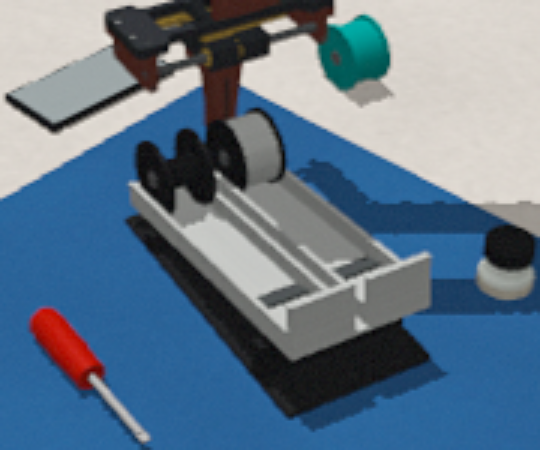

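The fingertips are right behind the full reel at about (225,130), almost touching, with the empty reel clear. Now I'll push slowly parallel to the floor.

```bash
python3 -m creep '{"fingers":[0,0,0,0,0,0,0,0],"dp":[[2,-1,2],[5,-2,3],[9,-2,2.5],[13,-2,2],[18,-2,1.5],[23,-2,1],[28,-2,0.3],[33,-2,-0.3]],"roll":[0,0,0,0,0,0,0,0]}'; python3 rel.py
```

```text
time_s: 4.3
tool_pos: [464.6, -178.8, 55.0]
eef_rot: [-0.0, 0.808, 0.589, 0.0]
force: [0.0, -1.0, 1.4]
width: 0.003
grasp_force: 0.6
t 4.3 tcp [ 464.6 -178.8   55. ] F [ 0.  -1.   1.4] gut [-90.7  31.6  26.3] width 0.003070090301790869
to start, tool axes [-50.   -0.4   3.4] roll needed -0.0
```

```bash
python3 -m creep '{"fingers":[0,0,0,0,0,0,0,0],"dp":[[5,0,-0.6],[10,0,-1.2],[15,0,-1.8],[20,0,-2.5],[25,0,-3],[30,0,-3.7],[35,0,-4.3],[40,0,-5]],"roll":[0,0,0,0,0,0,0,0]}'; python3 rel.py
python3 - <<'E'
from h import *
p=ctrl.read_camera("scene");a=cv2.resize(p["img"][150:300,190:370],None,fx=3,fy=3)
cv2.imwrite("pics/c.png",a)
E
```

```text
time_s: 5.1
tool_pos: [476.8, -140.8, 60.0]
eef_rot: [-0.0, 0.808, 0.589, -0.0]
force: [-0.6, -1.3, 0.1]
width: 0.005
grasp_force: 0.6
t 5.1 tcp [ 476.8 -140.8   60. ] F [-0.6 -1.3  0.1] gut [-50.5  31.6  26.3] width 0.004523251726417002
to start, tool axes [-90.   -0.4   8.3] roll needed -0.0
```

View pics/c.png

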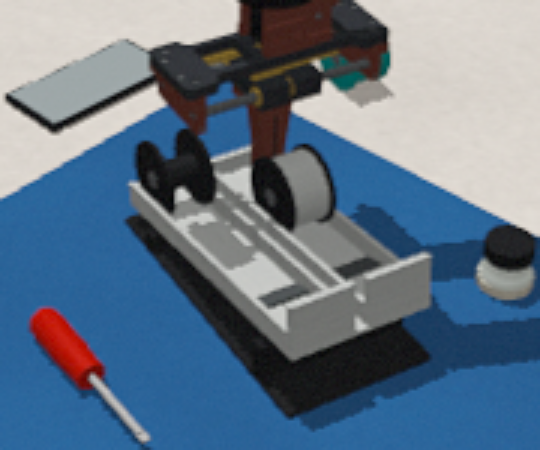

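The reel is rolling upright ahead of the fingers, at about (295,185), and the empty reel hasn't moved. I'll keep going.

```bash
python3 -m creep '{"fingers":[0,0,0,0,0,0,0,0],"dp":[[5,0,-0.6],[10,0,-1.2],[15,0,-1.8],[20,0,-2.5],[25,0,-3],[30,0,-3.7],[35,0,-4.3],[40,0,-5]],"roll":[0,0,0,0,0,0,0,0]}'; python3 -m creep '{"fingers":[0,0,0,0,0,0,0,0],"dp":[[4,0,-0.5],[8,0,-1],[12,0,-1.5],[16,0,-2],[20,0,-2.5],[24,0,-3],[28,0,-3.5],[32,0,-4]],"roll":[0,0,0,0,0,0,0,0]}'; python3 rel.py
```

```text
time_s: 5.95
tool_pos: [489.0, -102.7, 65.0]
eef_rot: [-0.0, 0.808, 0.589, 0.0]
force: [-0.7, -2.3, 1.1]
width: 0.003
grasp_force: 0.6
time_s: 6.75
tool_pos: [498.9, -73.1, 69.2]
eef_rot: [0.001, 0.808, 0.589, -0.0]
force: [-1.7, -4.5, 2.8]
width: 0.006
grasp_force: 2.7
t 6.75 tcp [498.9 -73.1  69.2] F [-1.7 -4.5  2.8] gut [21.3 31.3 26.8] width 0.005791834757106501
to start, tool axes [-161.1   -0.8   17.8] roll needed 0.0
```

```bash
python3 -m creep '{"fingers":[0,0,0,0,0,0,0,0],"dp":[[3,0,-0.7],[6,0,-1.4],[9,0,-2],[12,0,-2.7],[15,0,-3.3],[18,0,-3.8],[20,0,-4],[22,0,-4.2]],"roll":[0,0,0,0,0,0,0,0]}'; python3 rel.py
python3 - <<'E'
from h import *
p=ctrl.read_camera("scene");a=cv2.resize(p["img"][150:300,190:370],None,fx=3,fy=3)
cv2.imwrite("pics/d.png",a)
E
```

```text
time_s: 7.55
tool_pos: [505.4, -51.1, 73.0]
eef_rot: [-0.0, 0.808, 0.589, 0.0]
force: [-0.6, -0.0, -0.3]
width: 0.008
grasp_force: 0.0
t 7.55 tcp [505.4 -51.1  73. ] F [-0.6 -0.  -0.3] gut [44.5 31.8 27.8] width 0.008029076335736659
to start, tool axes [-184.    -0.2   21.3] roll needed -0.0
```

View pics/d.png

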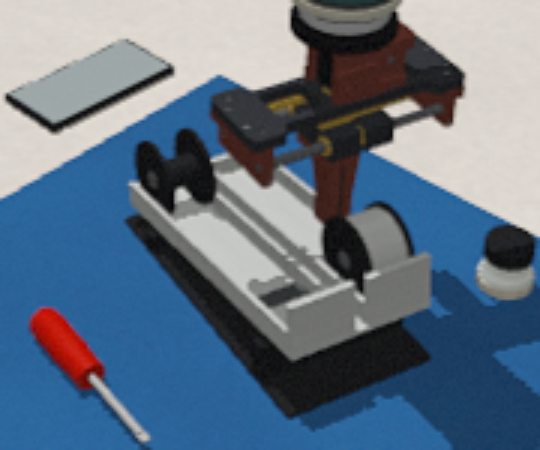

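The contact force has dropped to zero and the reel sits near the end stop at about (375,240). I'll measure its gutter x before retracting.

```bash
cat > reel.py <<'E'
from h import *
from fit import frame
from scipy.optimize import least_squares
R,t=frame(np.load("q.npy"))
for n in("scene","top"):
    p=ctrl.read_camera(n);L=(cloud(p).reshape(-1,3)-t)@R
    for nm,y,x0,r in(("full",32,95,28.5),("empty",-32,-83,32)):
        P=L[(abs(L[:,1]-y)<(13 if y>0 else 25))&(L[:,2]>40)&(L[:,2]<68)&(abs(L[:,0]-x0)<45)]
        if y>0: P=P[P[:,0]>70]
        if len(P)<15: print(n,nm,len(P));continue
        if y>0:
            s=least_squares(lambda c:np.hypot(P[:,0]-c[0],P[:,2]-c[1])-r,[x0,32],loss="soft_l1");print(n,nm,len(P),s.x.round(1),np.abs(s.fun).mean().round(1))
        else: print(n,nm,len(P),"x range",np.percentile(P[:,0],[2,98]).round(1),"zmax",np.percentile(P[:,2],98).round(1))
E
python3 reel.py
```

```text
scene full 235 [100.7  32.5] 2.1
scene empty 242 x range [-107.9  -51.2] zmax 64.2
top full 15 [111.5  23.5] 2.3
top empty 301 x range [-107.7  -52.6] zmax 64.2
```

The reel is in the pocket: x is about 96–100, allowing for calibration offset, with z at floor level. I'll back off and rise.

```bash
python3 -m creep '{"fingers":[0,0,0,0,0,0,0,0],"dp":[[-4,0,0],[-10,0,-1],[-20,0,-4],[-25,0,-20],[-25,0,-50],[-25,0,-80],[-25,0,-110],[-25,0,-110]],"roll":[0,0,0,0,0,0,0,0]}'; python3 -m creep '{"fingers":[0,0,0,0,0,0,0,0],"dp":[[-30,0,-10],[-60,0,-20],[-90,0,-20],[-120,0,-20],[-150,0,-20],[-180,0,-20],[-180,0,-20],[-180,0,-20]],"roll":[0,0,0,0,0,0,0,0]}'; python3 reel.py
python3 - <<'E'
from h import *
p=ctrl.read_camera("top");a=cv2.resize(p["img"][120:270,180:360],None,fx=3,fy=3)
cv2.imwrite("pics/e.png",a)
E
```

```text
time_s: 8.5
tool_pos: [500.4, -77.1, 187.2]
eef_rot: [0.003, 0.808, 0.589, 0.002]
force: [0.2, -0.3, 0.5]
width: 0.004
grasp_force: 0.0
time_s: 9.3
tool_pos: [441.9, -247.1, 202.5]
eef_rot: [-0.001, 0.809, 0.588, 0.0]
force: [-0.8, -0.0, -0.1]
width: 0.006
grasp_force: 0.0
scene full 236 [97.9 32.7] 2.2
scene empty 247 x range [-107.5  -49.9] zmax 64.2
top full 343 [97.3 31.1] 1.4
top empty 296 x range [-104.1  -53.4] zmax 64.3
```

View pics/e.png

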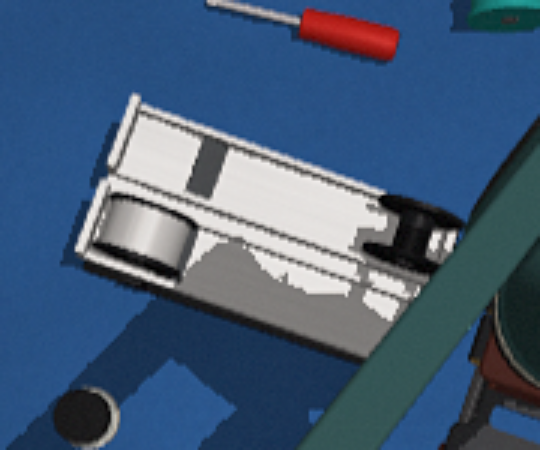

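The full reel sits upright in the top pocket at about (147,235). The empty reel, jar and screwdriver haven't moved, and the arm is clear. Handing in.

```bash
python3 -c "
from bench import ctrl
print(ctrl.close_job())"
```

```text
the job is handed in; nothing more can be done
None
```

The full solder reel was pushed over the ridge and was at rest in the top pocket (x about 97 mm) after the arm withdrew; the empty reel was still at the bottom of its gutter, and I handed the job in at about 9.5 s (the hand-in returned no verdict).

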